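# Run the probe along the hub clamp seam

## Robot

A 6-joint arm with a two-finger parallel gripper is mounted at the origin on the work surface. World frame = base frame: x ahead of the robot, y to its left, z up, the work surface at z = 0. Lengths are in m, angles in rad, forces in N, time in s.
With the tool pointing down it reaches from about 0.3 to 0.775 m from the base axis. Payload 14.6 kg.
Tool frame: the origin (TCP) lies at the very end of the fingers, on their centre line; the grasp point (between the pads) lies 19 mm behind it; z points along the fingers, y is the line along which they close (so a half turn about z gives the same grasp; the last joint's range is limited). The gripper opens to 94 mm and grips with 3 to 60 N. Pads are 16 mm wide; open, the fingers measure 119 mm over their backs; the gripper's body (75 mm by 177 mm) begins 78 mm behind the grasp point.
Start: joints at [1.126, 0.3, 1.521, -0, 1.321, -0.067], TCP at [0.203, 0.511, 0.205] pointing down, gripper open.
Joint ranges: [-3.03, 3.03], [-0.79, 2.21], [0.23, 2.52], [-1.04, 4.18], [0, 3.07], [-2.55, 2.55]. Speed limits (rad/s): [2.22, 2.22, 2.57, 3.14, 3.14, 3.14].

## Interface

Orientations are given as [roll, pitch, yaw] about the fixed x, y, z axes, in that order (R = Rz(yaw) Ry(pitch) Rx(roll)).
In Python, from station import ctrl, camera, camera_info, finder gives the robot as it stands.
- The arm moves only by the tool carry_out, never from a script. Its argument "motion" is a list of rows, each a list of 2 entries, a list of its own where there are three numbers: the shift along the tool's x, y, z as a fraction of full scale, then the turn about the tool's z as a fraction of full scale. A call has 1 to 12 rows; each row is the pose to reach, as a shift and turn from the pose commanded when the call began, along the tool's axes at that moment, turning the shorter way round; what a row does not reach only later rows make up. Full scale, the value 1, is 200 mm for a shift and 360 degrees for a turn. A row lasts 1/10 s, in which the tool goes at most 50 mm and 8.59 degrees, less where a joint would pass 70% of its speed; a pose out of reach is approached as far as the arm can. A call with a number of a shift or a turn outside -1 to 1 is refused whole. A call with a gripper value outside its range is refused whole. "hand" is the closure, from -1 (fully open) to 1 (shut), set as the call begins (left out, the last holds). The fingers move at their own pace and stop on an object; "force" is the grip in N (left out, the last holds). Time passes only in rows, so rows that repeat a pose let the fingers close. It gives the time, the measured TCP pose, the force, the opening and the grip force at its end, in the units of the state.
- ctrl.get_obs(): the state, without advancing time (a new reading comes with each control period).
- camera(name): name is "scene" or "top" or "wrist"; returns (picture, depth): 420x560x3 uint8, blue, green, red; 420x560 float32, m along the optical axis (not along the pixel's ray), 0 where there is no reading.
- camera_info(name): a dict with "camera_matrix" (3x3 intrinsics, pixels), "dist_coeffs" ([k1, k2, p1, p2, k3] as OpenCV has them; the pictures are not rectified), "origin" and "attitude" of the camera in the world. Camera axes: x right, y down, z forward; pixel columns grow to the right and rows downward; lengths in m; the calibration is good to about 2 mm. A picture is of the moment at which its call begins: read the wrist's pose just before it. camera_info takes no time and is no camera call; for the wrist camera it gives the pose at the moment of the call.
- ctrl.hand_in(): hands the job in; it is judged then, once.
Trained networks look in the newest picture that a camera, given by its name, has taken for a name from the list of things; names that differ only in an ending like _2 or _b are one class to them, and where a whole thing is asked for, a point or a joint stands for the part that bears it (a point fixed in the world has none). Each returns a list of dicts, best first, with "conf" (0 to 1); they miss things now and then, are a little off and sometimes report something else, mostly with a low value. They report only what shows in the picture. A call takes as long as a camera call. They do not tell look-alikes from the thing itself.
- finder.boxes_of(camera, query): "location" ([column, row] in pixels, amid what is visible of it).
- finder.cut_out(camera, query): "mask" (420x560 bool, what is visible of it) and "location" ([column, row] in pixels, amid what is visible of it).
- finder.pinpoint(camera, query): "location" ([column, row] in pixels: a listed point, or the origin of a listed thing).
The state is a dict: "time_s": time; "qpos": joint angles; "joint_vel": joint speeds; "tau": joint torques, N m; "ee_pos": TCP position; "eef_rot": TCP orientation; "force": force on the tool from outside, world axes, zero at the start; "moment": the same for the moment, N m; "grip_width": finger opening in m; "grip_force": force on a finger pad.
Only numpy, scipy, OpenCV 4.12 (cv2) and the standard library are available. Lean on these libraries where they do the work, as an engineer would, in place of code of your own. Each camera call takes 0.05 s, during which the arm holds its last target. There are 200 camera calls.

## Task

Take the crank-tipped seam probe from its wooden rest and guide its ball tip slowly and steadily (about 3 cm per second) along the whole seam on top of the split hub clamp (the look-alike block beside it has no seam), from the clamp's rounded end to its square end, keeping the ball centred on the seam and just touching it or within about a centimetre above it, never pressing hard. Then lay the probe back level on its rest, across both posts and between their lips, and let go.

Things in the scene. Friction and masses are not known exactly. Their poses are not given: they have to be found in the camera images.
- probe: Seam probe, about 0.1 kg: a grey handle 130 mm long, 16 x 16 mm square, with a thin steel rod (6 mm) that runs on from its front end, then turns straight down to a 10 mm steel ball. Origin at the handle's centre; x along the handle towards the ball, z up (the ball hangs down). Starts level on its rest, along the rest's x; grip it across y at the origin, between the rest's posts.
- probe_tip (a point): Lowest point of the probe's 10 mm steel ball: 90 mm ahead (+x) of the handle's centre and 47 mm below it. Axes as the probe's.
- hub_clamp: Split hub clamp, fixed: aluminium block 160 x 70 x 40 mm high, one end half-round, the other square. Its dark seam, 6 mm wide, too narrow for the ball, runs straight along the middle of the top. Origin: centre of the underside; x runs from rounded end (-80 mm) to square end (+80); seam at y = 0, z = 40. Bolt heads 5 mm high at x -30 and 50, y +-25. A like block across the rest has no seam.
- rest: Probe rest, fixed: wood base 120 x 60 x 8 mm with two posts, each 12 mm along x, at x = -40 and +40 mm, 68 mm clear between them. Their flat tops, 55 mm up, carry the handle between side lips 8 mm high, 40 mm apart (y -20 to +20). Origin: centre of the underside; x along the handle, ball beyond the +x end. With the probe in place its origin is 63 mm above this one.
There are look-alikes about, which are no part of the job. There is more than one size of the probe; the one meant has the size given above.

How it is judged:
By the outcome, as a careful person would: the job done as asked, in the order asked, and still so for the second after the job is handed in, with the robot touching nothing.
It also fails if it takes over 58 s, if anything falls off the work surface, if the arm or the gripper's body presses on something with over 40 N, if the wrist force passes 120 N, or if a joint passes its speed limit or range.

## Working session

There is one attempt and no reset: what is moved stays moved. The work goes in short steps, Python scripts to look and compute and a tool call to move; the robot and the scene stay as the last step left them, time stands still between calls to the robot, and variables do not carry over. Pictures are saved under pics/ and viewed, at most 10 in all, crops included, and the job is handed in when it is done.

Besides the shell and the picture viewer there is one more tool, called as a command line: name --argument value ..., lists and objects as JSON in quotes. carry_out: Moves the arm, as the interface text tells. Its arguments: {"type":"object","properties":{"motion":{"type":"array","items":{"type":"array"}},"hand":{"type":"number"},"force":{"type":"number"}},"required":["motion"]}

```bash
mkdir -p pics; python3 - <<'E'
from station import ctrl,camera,camera_info,finder
import cv2
o=ctrl.get_obs();print(o['time_s'],o['ee_pos'],o['eef_rot'],o['grip_width'],o['force'])
for n in ['scene','top']:
    p,d=camera(n);cv2.imwrite(f'pics/{n}.png',p)
    i=camera_info(n);print(n,i)
    for q in ['probe','hub_clamp','rest']:
        print(q,[(r['location'],round(r['conf'],2)) for r in finder.pinpoint(n,q)])
    print('tip',[(r['location'],round(r['conf'],2)) for r in finder.pinpoint(n,'probe_tip')])
print(ctrl.get_obs()['time_s'])
E
```

```text
0.0 [0.20276091 0.51096673 0.20489934] [-3.14042867e+00 -8.84266656e-05  2.76378639e+00] 0.09419587136411693 [-0.0749848   0.26377887 -0.07579178]
scene {'camera_matrix': array([[446.26981312,   0.        , 279.15557335],
       [  0.        , 446.26981312, 212.04111207],
       [  0.        ,   0.        ,   1.        ]]), 'dist_coeffs': array([-0.1358441,  0.       ,  0.       ,  0.       ,  0.       ]), 'origin': array([1.15633233, 0.24517718, 0.64052083]), 'attitude': array([-2.2130914 , -0.02067872,  1.93356431])}
probe [([265.4, 230.6], 0.92), ([374.4, 208.5], 0.92), ([270.5, 209.0], 0.72)]
hub_clamp [([375.3, 299.5], 0.7)]
rest [([264.0, 254.9], 0.65)]
tip [([256.2, 279.8], 0.86), ([392.0, 249.4], 0.86), ([292.6, 200.3], 0.7)]
top {'camera_matrix': array([[435.89554327,   0.        , 283.13221784],
       [  0.        , 435.89554327, 215.76348678],
       [  0.        ,   0.        ,   1.        ]]), 'dist_coeffs': array([0.03425516, 0.        , 0.        , 0.        , 0.        ]), 'origin': array([ 0.36663943, -0.01090885,  0.86359792]), 'attitude': array([-3.07107828e+00,  1.78029243e-03, -1.54598647e+00])}
probe [([314.0, 254.3], 0.91), ([193.2, 296.5], 0.89), ([293.3, 165.5], 0.65)]
hub_clamp [([168.7, 158.5], 0.94)]
rest [([287.3, 177.6], 0.9)]
tip [([280.7, 128.3], 0.82), ([162.7, 232.6], 0.61), ([295.6, 282.4], 0.55)]
0.5
```

View pics/scene.png

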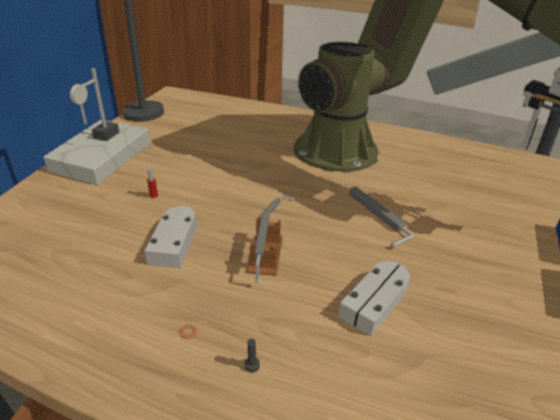

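View pics/top.png

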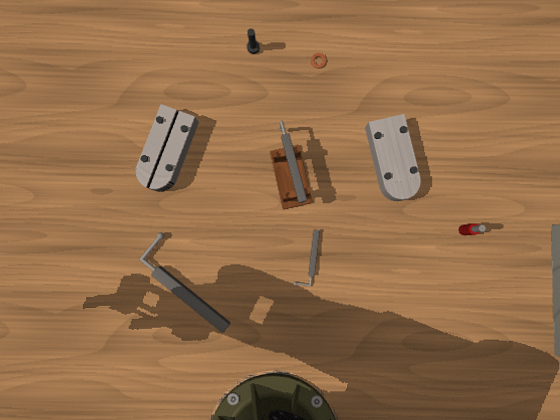

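The top view shows three probes: one lying large at (193,296), one lying small at (314,254), and one on the wooden rest at (293,165), which is my choice. There are two blocks: one with a dark seam at (168,150), which is my choice, and a plain one at (394,157). The seamed clamp's round end faces the robot.

```bash
cat > h.py <<'E'
from station import ctrl,camera,camera_info,finder
import cv2,numpy as np
from scipy.spatial.transform import Rotation as R
def cloud(d,i):
    v,u=np.mgrid[:420,:560]
    p=np.stack([u,v],-1).reshape(-1,1,2).astype(np.float64)
    n=cv2.undistortPoints(p,i['camera_matrix'],i['dist_coeffs']).reshape(420,560,2)
    c=np.dstack([n,np.ones((420,560))])*d[...,None]
    return c@R.from_euler('xyz',i['attitude']).as_matrix().T+i['origin']
def fitline(P):
    m=P.mean(0);return m,np.linalg.svd(P-m)[2][0]
def rect(P):
    (c,s,a)=cv2.minAreaRect((P[:,:2]*1000).astype(np.float32));return np.round(c,1),np.round(s,1),round(a,2)
E
python3 - <<'E'
from h import *
for n,win,cw in [('top',(265,335,110,215),(125,210,95,200)),('scene',(225,310,190,290),(330,420,255,340))]:
    p,d=camera(n);X=cloud(d,camera_info(n));hsv=cv2.cvtColor(p,cv2.COLOR_BGR2HSV)
    M=lambda w:(lambda m:(m.__setitem__((slice(w[2],w[3]),slice(w[0],w[1])),True),m)[1])(np.zeros((420,560),bool))
    ok=d>0;z=X[...,2]
    print(n,'table z',np.median(z[M(win)&ok&(z<.03)]))
    m=M(win)&ok&(z>.055)&(z<.09)&(hsv[...,1]<90)
    P=X[m];print('probe pts',len(P),'ztop',np.percentile(P[:,2],[5,50,90]),rect(P),fitline(P[:,:2]))
    # rest
    m=M(win)&ok&(hsv[...,1]>110)&(z>.045)&(z<.075);P=X[m];print('rest tops',len(P),rect(P) if len(P)>3 else '')
    m=M(cw)&ok&(z>.032)&(z<.05);P=X[m];print('clamp',len(P),np.median(P[:,2]),rect(P))
    m2=m&(hsv[...,2]<70);P=X[m2];print('dark',len(P))
    # seam by ransac line
    t=P[:,:2].astype(np.float64);best=None
    rng=np.random.default_rng(0)
    for _ in range(500):
        a,b=t[rng.choice(len(t),2,False)]
        e=(b-a)/(np.linalg.norm(b-a)+1e-9);q=t-a;dist=np.abs(q[:,0]*e[1]-q[:,1]*e[0])<.003
        if best is None or dist.sum()>best.sum():best=dist
    q=t[best];c,e=fitline(q);s=(q-c)@e;print('seam',len(q),c+e*s.min(),c+e*s.max(),np.degrees(np.arctan2(e[1],e[0])))
    x0,x1,y0,y1=win;cv2.imwrite(f'pics/c_{n}.png',np.hstack([cv2.resize(p[y0-5:y1+5,x0-5:x1+5],(380,500),interpolation=cv2.INTER_CUBIC),cv2.resize(p[cw[2]:cw[3],cw[0]:cw[1]],(400,500),interpolation=cv2.INTER_CUBIC)]))
E
```

```text
top table z -0.00014970311705098105
probe pts 627 ztop [0.06476458 0.07025821 0.07201553] (array([525.4, -21.4]), array([156.3,  15.5]), 16.29) (array([ 0.51650272, -0.02357336]), array([-0.96042185, -0.27854959]))
rest tops 305 (array([523.1, -16.8]), array([153.4,  51.8]), 14.13)
clamp 2938 0.03935713505185351 (array([548.2, 226. ]), array([ 70.6, 159.4]), 71.32)
dark 331
seam 181 [0.6222898 0.202305 ] [0.47328562 0.25194327] 161.57536177515473
scene table z 0.0017037505675014941
probe pts 417 ztop [0.06138378 0.07144572 0.07311611] (array([527.4, -20.4]), array([158.8,  20.2]), 16.51) (array([ 0.52945623, -0.01747134]), array([0.96062721, 0.27784053]))
rest tops 282 (array([505.6, -18.4]), array([95.8, 52.2]), 14.3)
clamp 2427 0.04119777170557315 (array([548.9, 226.8]), array([ 71.5, 161.9]), 71.34)
dark 38
seam 15 [0.51504089 0.20966553] [0.53342145 0.26201849] 70.65437162492019
```

View pics/c_top.png

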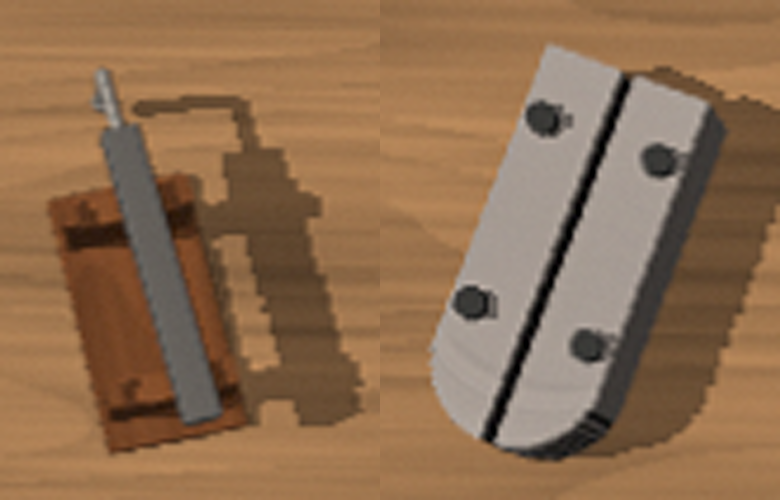

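The crops confirm the choice: the handle is level on the rest with the ball beyond the far end, and the clamp has its seam on the left and round end nearest the robot. The sizes agree, with the handle top at z=71 mm and the clamp at 159x70 mm. Next I hover over the probe for a wrist view.

```bash
cat >> h.py <<'E'
def shift(pos,yawdeg,cmd=None):
    o=ctrl.get_obs();p,r=(o['ee_pos'],o['eef_rot']) if cmd is None else (np.array(cmd[:3]),np.array([np.pi,0,np.radians(cmd[3])]))
    Rm=R.from_euler('xyz',r).as_matrix();s=Rm.T@(np.array(pos)-p)/.2
    dy=(yawdeg-np.degrees(r[2])+180)%360-180
    print('shift',np.round(s,4),'turn',round(-dy/360,4),'n',np.linalg.norm(s)*200/50,abs(dy)/8.59)
E
python3 - <<'E'
from h import *
shift([.49,-.022,.205],196.2)
p,d=camera('top');X=cloud(d,camera_info('top'));hsv=cv2.cvtColor(p,cv2.COLOR_BGR2HSV)
h=hsv[150:212,268:318].reshape(-1,3);
w=np.zeros((420,560),bool);w[140:215,262:322]=1
z=X[...,2];m=w&(z>.004)&(z<.012);print('base',m.sum(),rect(X[m]))
m=w&(z>.05)&(hsv[...,1]>110);P=X[m];print(np.round(P[np.argsort(P[:,0])][::25]*1000,0).tolist())
E
```

```text
shift [-2.3177e+00 -1.9485e+00  2.3000e-03] turn -0.1051 n 12.111590046257625 4.40562681449141
base 904 (array([505.4, -19.9]), array([125.3,  73.9]), 23.66)
[[367.0, -11.0, 864.0], [457.0, -13.0, 57.0], [461.0, -24.0, 52.0], [465.0, -27.0, 55.0], [467.0, -55.0, 55.0], [471.0, -22.0, 53.0], [478.0, -43.0, 73.0], [536.0, -27.0, 69.0], [539.0, 4.0, 56.0], [543.0, -7.0, 57.0], [546.0, 10.0, 62.0], [549.0, -36.0, 62.0], [556.0, -34.0, 61.0]]
```

carry_out --motion '[[[-0.2,-0.17,0],0],[[-0.4,-0.34,0],0],[[-0.6,-0.5,0],0],[[-0.8,-0.67,0],0],[[-1,-0.84,0],0]]' --hand -1

```text
time_s: 1.15
ee_pos: [0.322, 0.2894, 0.2056]
eef_rot: [3.141, 0.0, 2.764]
force: [1.5, 0.6, -0.0]
grip_width: 0.0941
grip_force: 0.0
```

carry_out --motion '[[[-0.2,-0.17,0],0],[[-0.4,-0.34,0],0],[[-0.6,-0.5,0],0],[[-0.8,-0.67,0],0],[[-1,-0.84,0],0]]'

```text
time_s: 1.65
ee_pos: [0.4408, 0.0691, 0.2058]
eef_rot: [3.141, 0.001, 2.764]
force: [0.4, 0.8, -0.1]
grip_width: 0.0939
grip_force: 0.0
```

carry_out --motion '[[[-0.16,-0.13,0],-0.02],[[-0.32,-0.27,0],-0.04],[[-0.32,-0.27,0],-0.06],[[-0.32,-0.27,0],-0.08],[[-0.32,-0.27,0],-0.105],[[-0.32,-0.27,0],-0.105],[[-0.32,-0.27,0],-0.105]]'

```text
time_s: 2.35
ee_pos: [0.4798, -0.0026, 0.2055]
eef_rot: [-3.142, 0.0, -2.864]
force: [-0.7, -0.5, -0.1]
grip_width: 0.094
grip_force: 0.0
```

```bash
python3 - <<'E'
from h import *
o=ctrl.get_obs();print(o['time_s'],o['ee_pos'],np.degrees(o['eef_rot']),o['force'])
i=camera_info('wrist');p,d=camera('wrist');cv2.imwrite('pics/w1.png',p);np.savez('w1.npz',d=d,**i)
X=cloud(d,i);z=X[...,2];np.save('w1X.npy',X);hsv=cv2.cvtColor(p,cv2.COLOR_BGR2HSV)
print((d>0).sum(),i['origin'],[(r['location'],round(r['conf'],2)) for r in finder.pinpoint('wrist','probe')])
m=(z>.06)&(z<.08)&(hsv[...,1]<90)&(abs(X[...,0]-.51)<.12)&(abs(X[...,1]+.02)<.07);P=X[m];print('probe',len(P),rect(P),np.percentile(P[:,2],[5,50,95]),fitline(P[:,:2]))
for lo,hi in [(.005,.012),(.05,.066)]:
    m=(z>lo)&(z<hi)&(hsv[...,1]>110)&(abs(X[...,0]-.51)<.1)&(abs(X[...,1]+.02)<.06);print(lo,m.sum(),rect(X[m]))
E
```

```text
2.35 [ 0.47975577 -0.00263341  0.20549799] [-1.79998298e+02  5.18277862e-03 -1.64077129e+02] [-0.66472139 -0.52888941 -0.05065843]
234250 [ 0.39962314 -0.02602711  0.38559644] [([472.6, 47.3], 0.8), ([257.1, 71.4], 0.72), ([253.7, 219.2], 0.65)]
probe 1643 (array([526. , -20.9]), array([156.8,  15.8]), 16.11) [0.0664122  0.07149892 0.07280642] (array([ 0.51270589, -0.02423527]), array([0.96021307, 0.27926844]))
0.005 1810 (array([505.9, -20.6]), array([119.4,  60. ]), 14.36)
0.05 725 (array([515.2, -18.5]), array([136.9,  51.5]), 14.32)
```

View pics/w1.png

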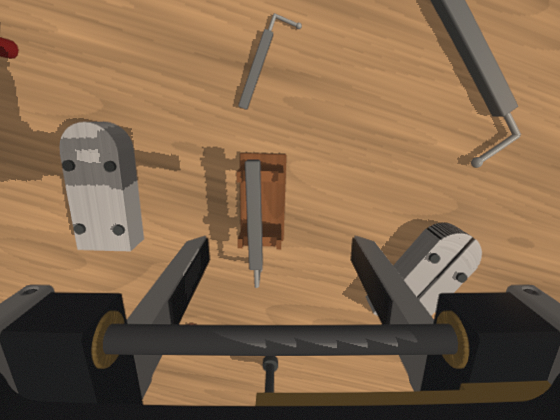

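The wrist view shows the handle from (253,160) to (256,270) on the rest, lying slightly toward -y. The rest base measures 119x60 mm with its centre at (506,-21) and yaw 14.4°. I check where the handle ends are and compute the descent.

```bash
python3 - <<'E'
from h import *
X=np.load('w1X.npy');p=cv2.imread('pics/w1.png');hsv=cv2.cvtColor(p,cv2.COLOR_BGR2HSV);z=X[...,2]
m=(z>.06)&(z<.08)&(hsv[...,1]<90)&(abs(X[...,0]-.51)<.12)&(abs(X[...,1]+.02)<.07);P=X[m]
e=np.array([np.cos(np.radians(16.1)),np.sin(np.radians(16.1))]);n=np.array([-e[1],e[0]])
q=P[:,:2]-[.5125,-.0243];s=q@e*1000;t=q@n*1000
for a in range(-72,100,6):
    k=(s>=a)&(s<a+6)
    if k.any():print(a,k.sum(),round(s[k].min(),1),round(s[k].max(),1),np.round([t[k].min(),t[k].max()],1),round(np.median(P[k,2])*1000,1))
E
```

```text
-66 70 -64.4 -60.3 [-7.6  7.2] 71.4
-60 82 -59.8 -54.0 [-7.9  7.2] 71.7
-54 84 -54.0 -48.3 [-8.   7.2] 71.5
-48 79 -47.7 -42.0 [-8.2  6.9] 71.5
-42 80 -42.0 -36.1 [-7.4  7.2] 71.6
-36 75 -35.8 -30.0 [-7.6  7.2] 71.8
-30 85 -29.9 -24.0 [-7.7  7.2] 71.5
-24 77 -23.9 -18.2 [-7.8  7.3] 71.6
-18 71 -18.0 -12.2 [-7.1  7.3] 71.5
-12 72 -11.9 -6.1 [-7.2  7.2] 71.5
-6 70 -5.9 -0.2 [-7.5  7.2] 71.6
0 72 0.0 6.0 [-7.7  7. ] 71.6
6 70 6.0 11.8 [-7.9  7.4] 71.4
12 74 12.1 17.5 [-8.1  7.3] 71.4
18 75 18.0 23.6 [-8.3  7.4] 71.5
24 67 24.1 29.9 [-7.5  7.4] 71.6
30 67 30.2 36.0 [-7.6  7.4] 71.6
36 60 36.0 42.0 [-7.7  7.4] 71.6
42 64 42.0 47.9 [-6.8  7.3] 71.5
48 61 48.2 54.0 [-7.1  7.2] 71.5
54 56 54.0 59.9 [-7.3  7. ] 71.6
60 52 60.0 64.8 [-7.4  7.5] 71.3
66 11 68.3 71.6 [-2.2  1.5] 66.5
72 20 72.3 77.8 [-2.3  2.3] 66.3
78 22 78.6 83.6 [-2.5  2.4] 66.3
84 19 84.1 89.7 [-2.6  2.2] 66.1
90 8 90.1 92.3 [-1.5  2.2] 66.1
```

```bash
python3 - <<'E'
from h import *
shift([.5125,-.0243,.044],196.1)
E
```

```text
shift [-0.1273 -0.1494  0.8076] turn -0.0004 n 3.324474358316912 0.015552005713841648
```

carry_out --motion '[[[-0.127,-0.149,0],0],[[-0.127,-0.149,0.15],0],[[-0.127,-0.149,0.3],0],[[-0.127,-0.149,0.45],0],[[-0.127,-0.149,0.6],0],[[-0.127,-0.149,0.7],0],[[-0.127,-0.149,0.76],0],[[-0.127,-0.149,0.808],0],[[-0.127,-0.149,0.808],0]]'

```text
time_s: 3.35
ee_pos: [0.5122, -0.0242, 0.0433]
eef_rot: [3.141, -0.001, -2.86]
force: [0.0, -0.5, 0.9]
grip_width: 0.0943
grip_force: 0.0
```

```bash
python3 - <<'E'
from h import *
o=ctrl.get_obs();print(o['time_s'],o['ee_pos'],np.degrees(o['eef_rot']),o['force'])
shift([.5125,-.0243,.044],196.1)
E
```

```text
3.35 [ 0.5122391  -0.02416381  0.04329209] [ 1.79979876e+02 -5.02328083e-02 -1.63886864e+02] [ 0.03883884 -0.45286215  0.91395856]
shift [-0.0011 -0.001  -0.0035] turn 0.0 n 0.01533294177817442 0.0015291622965778557
```

carry_out --motion '[[[0,0,0],0],[[0,0,0],0],[[0,0,0],0],[[0,0,0],0],[[0,0,0],0],[[0,0,0],0],[[0,0,0],0],[[0,0,0],0]]' --hand 1 --force 25

```text
time_s: 4.15
ee_pos: [0.5124, -0.0242, 0.0438]
eef_rot: [3.142, -0.0, -2.86]
force: [0.7, -0.4, 0.3]
grip_width: 0.0334
grip_force: 0.0
```

carry_out --motion '[[[0,0,0],0],[[0,0,0],0],[[0,0,0],0],[[0,0,0],0],[[0,0,0],0],[[0,0,0],0]]'

```text
time_s: 4.75
ee_pos: [0.5124, -0.0242, 0.0438]
eef_rot: [3.142, -0.0, -2.86]
force: [0.6, -1.1, -0.6]
grip_width: 0.0156
grip_force: 25.0
```

carry_out --motion '[[[0,0,-0.05],0],[[0,0,-0.1],0],[[0,0,-0.2],0],[[0,0,-0.3],0],[[0,0,-0.4],0],[[0,0,-0.5],0],[[0,0,-0.55],0],[[0,0,-0.55],0],[[0,0,-0.55],0]]'

```text
time_s: 5.65
ee_pos: [0.5122, -0.0242, 0.1534]
eef_rot: [3.141, -0.0, -2.86]
force: [-0.1, 0.1, -1.5]
grip_width: 0.0159
grip_force: 25.0
```

```bash
python3 - <<'E'
from h import *
o=ctrl.get_obs();print(o['time_s'],o['ee_pos'],np.degrees(o['eef_rot']),o['force'],o['grip_width'])
for n in ['scene']:
    i=camera_info(n);p,d=camera(n);X=cloud(d,i);z=X[...,2]
    print([(r['location'],round(r['conf'],2)) for r in finder.pinpoint(n,'probe_tip')])
    a=np.radians(16.1);e=np.array([np.cos(a),np.sin(a)]);nn=np.array([-e[1],e[0]])
    q=X[...,:2]-o['ee_pos'][:2];s=q@e;t=q@nn;h=z-o['ee_pos'][2]-.019
    m=(d>0)&(s>.072)&(s<.105)&(abs(t)<.02)&(h>-.07)&(h<.03)
    for lo in range(-60,20,5):
        k=m&(h*1000>=lo)&(h*1000<lo+5)
        if k.any():v,u=np.nonzero(k);print(lo,k.sum(),'s',np.round(s[k].mean()*1000,1),'smax',np.round(s[k].max()*1000,1),'t',np.round(t[k].mean()*1000,1),'px',u.mean().round(1),v.mean().round(1))
    m=(d>0)&(s>.03)&(s<.064)&(abs(t)<.012)&(h>.0)&(h<.015);print('handle front top h',np.median(h[m]),np.median(t[m]),m.sum())
    cv2.imwrite('pics/s2.png',cv2.resize(p[150:290,180:350],None,fx=4,fy=4))
E
```

```text
5.65 [ 0.51219504 -0.02416958  0.15338631] [ 1.79988690e+02 -2.62057706e-02 -1.63848050e+02] [-0.06287493  0.06108577 -1.52537641] 0.015877267690135727
[([250.5, 236.3], 0.76), ([392.0, 245.9], 0.74), ([295.3, 201.3], 0.63)]
-45 8 s 94.1 smax 95.9 t 1.8 px 256.8 238.2
-40 16 s 93.6 smax 96.8 t 1.8 px 256.8 236.2
-35 9 s 92.6 smax 94.6 t 1.4 px 256.6 233.7
-30 8 s 93.1 smax 94.9 t 1.4 px 256.5 231.5
-25 10 s 93.3 smax 94.8 t 1.5 px 256.5 229.2
-20 10 s 93.5 smax 95.9 t 1.6 px 256.5 226.8
-15 7 s 92.4 smax 94.1 t 1.6 px 256.6 224.6
-10 9 s 93.2 smax 95.1 t 1.7 px 256.6 222.6
-5 11 s 93.0 smax 95.0 t 1.6 px 256.5 220.2
0 31 s 84.4 smax 95.0 t 1.6 px 257.0 214.6
handle front top h 0.008912871558695096 0.002154592995544694 109
```

View pics/s2.png

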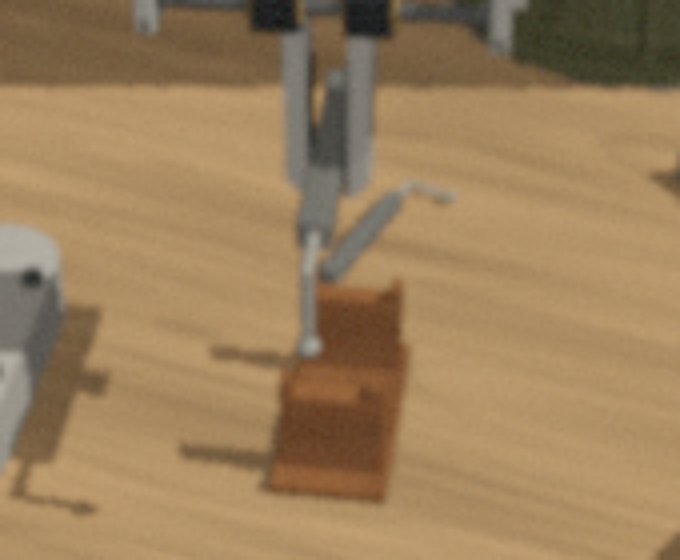

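The probe is held level and centred: the handle top is about 9 mm above grasp height and the ball is at (257,236) in the scene image, about 90 mm ahead. I cross-check the seam line with the wrist image and compute the approach.

```bash
python3 - <<'E'
from h import *
e=np.array([np.cos(np.radians(-18.6)),np.sin(np.radians(-18.6))]);n=np.array([-e[1],e[0]]);c=np.array([.5482,.2262])
def seam(X,p,name):
    q=X[...,:2]-c;s=q@e*1000;t=q@n*1000;g=p.max(2).astype(float)
    for a in range(-75,80,15):
        k=(s>a)&(s<a+15)&(abs(t)<14)&(X[...,2]>.02)&(X[...,2]<.05)
        if k.sum()<20: continue
        w=np.clip(np.median(g[k])*.6-g[k],0,None)
        if w.sum()>0:print(name,a,k.sum(),'t seam',round((w*t[k]).sum()/w.sum(),2), 'ztop',round(np.percentile(X[k][:,2],60)*1000,1))
seam(np.load('w1X.npy'),cv2.imread('pics/w1.png'),'w1')
i=camera_info('top');p,d=camera('top');seam(cloud(d,i),p,'top')
i=camera_info('scene');p,d=camera('scene');seam(cloud(d,i),p,'scene')
hc=c+e*(-.086-.090);shift([*hc,.153],161.4)
print(hc)
E
```

```text
w1 -75 224 t seam 2.13 ztop 40.9
w1 -60 222 t seam 2.28 ztop 41.0
w1 -45 210 t seam 1.86 ztop 41.0
w1 -30 205 t seam 1.91 ztop 40.9
w1 -15 202 t seam 2.83 ztop 40.8
w1 0 196 t seam 3.27 ztop 40.7
w1 15 156 t seam 3.14 ztop 40.8
top -75 118 t seam 0.48 ztop 39.7
top -60 117 t seam 0.4 ztop 39.4
top -45 115 t seam 0.56 ztop 39.6
top -30 113 t seam 0.32 ztop 39.8
top -15 112 t seam 0.8 ztop 39.2
top 0 117 t seam 0.98 ztop 39.5
top 15 109 t seam 0.89 ztop 39.5
top 30 115 t seam 1.0 ztop 39.5
top 45 110 t seam 1.0 ztop 39.5
top 60 112 t seam 1.1 ztop 39.7
top 75 31 t seam 1.21 ztop 39.3
scene -75 75 t seam 0.26 ztop 41.3
scene -60 71 t seam 0.19 ztop 41.4
scene -45 78 t seam 0.28 ztop 41.4
scene -30 81 t seam 0.31 ztop 41.2
scene -15 92 t seam 0.0 ztop 41.2
scene 0 90 t seam 0.12 ztop 40.8
scene 15 91 t seam -0.55 ztop 41.3
scene 30 90 t seam -0.36 ztop 41.1
scene 45 99 t seam -0.12 ztop 41.4
scene 60 95 t seam 0.15 ztop 41.4
scene 75 140 t seam 0.71 ztop 36.0
shift [2.0150e-01 1.6539e+00 1.4000e-03] turn 0.0965 n 6.664352604545518 4.046051722654675
[0.38139276 0.28233684]
```

carry_out --motion '[[[0.02,0.1,0],0],[[0.04,0.25,0],0],[[0.06,0.4,0],0],[[0.08,0.55,0],0],[[0.1,0.7,0],0],[[0.1,0.85,0],0]]'

```text
time_s: 6.45
ee_pos: [0.445, 0.1345, 0.1535]
eef_rot: [3.142, -0.001, -2.86]
force: [0.0, -0.5, -0.9]
grip_width: 0.0159
grip_force: 25.0
```

carry_out --motion '[[[0.02,0.15,0],0.015],[[0.04,0.3,0],0.03],[[0.06,0.45,0],0.045],[[0.08,0.6,0],0.06],[[0.1,0.7,0],0.075],[[0.1,0.78,0],0.09],[[0.1,0.804,0],0.0965],[[0.1,0.804,0],0.0965],[[0.1,0.804,0],0.0965]]'

```text
time_s: 7.35
ee_pos: [0.3819, 0.2822, 0.1535]
eef_rot: [-3.141, -0.0, 2.819]
force: [-0.1, -0.3, -0.9]
grip_width: 0.0157
grip_force: 25.0
```

```bash
python3 - <<'E'
from h import *
o=ctrl.get_obs();print(o['time_s'],o['ee_pos'],np.degrees(o['eef_rot']),o['force'],o['grip_width'])
y=np.radians(-18.5);e=np.array([np.cos(y),np.sin(y)]);n=np.array([-e[1],e[0]]);c=np.array([.5482,.2262])+.0008*n
shift([*(c+e*(-.085-.090)),.044+.004+.028-.003],161.5)
E
```

```text
7.35 [0.38194613 0.28215368 0.15352815] [-1.79969275e+02 -1.93468269e-02  1.61501587e+02] [-0.06005223 -0.27928868 -0.9150959 ] 0.015671190682820527
shift [-0.0022  0.0027  0.4026] turn 0.0 n 1.610614525378871 0.00018469391141109673
```

carry_out --motion '[[[0,0,0.08],0],[[0,0.003,0.16],0],[[0,0.003,0.24],0],[[0,0.003,0.3],0],[[0,0.003,0.34],0],[[0,0.003,0.36],0],[[0,0.003,0.36],0],[[0,0.003,0.36],0]]'

```text
time_s: 8.15
ee_pos: [0.3824, 0.2831, 0.0823]
eef_rot: [3.141, 0.0, 2.817]
force: [-0.0, -0.2, -0.7]
grip_width: 0.016
grip_force: 25.0
```

```bash
cat > chk.py <<'E'
from h import *
import sys
o=ctrl.get_obs();print(o['time_s'],o['ee_pos'],np.degrees(o['eef_rot']),o['force'],o['grip_width'])
y=np.radians(-18.5);e=np.array([np.cos(y),np.sin(y)]);n=np.array([-e[1],e[0]]);c=np.array([.5482,.2262])+.0008*n
q=o['ee_pos'][:2]-c;print('tip along,lat,z nominal mm',(q@e+.09)*1000,q@n*1000,(o['ee_pos'][2]-.028)*1000)
for nm in ['scene','top']:
    i=camera_info(nm);p,d=camera(nm);X=cloud(d,i);Q=X[...,:2]-c;s=Q@e*1000;t=Q@n*1000;z=X[...,2]*1000;g=p.max(2).astype(float)
    zt=(o['ee_pos'][2]-.028)*1000;st=(q@e+.09)*1000
    k=(abs(s-st)<12)&(abs(t)<12)&(z>zt-3)&(z<zt+30)
    if k.any():
        kb=k&(z<zt+9);print(nm,'rod n',k.sum(),'s',s[k].mean().round(1),'t',t[k].mean().round(2),'zmin',np.percentile(z[k],2).round(1),'ball',kb.sum(),t[kb].mean().round(2) if kb.any() else '')
    k=(d>0)&(abs(s-st)<8)&(abs(t)<12)&(z>zt+42)&(z<zt+60)
    if k.any():print(nm,'elbow t',t[k].mean().round(2),k.sum())
    for a in range(-75,75,30):
        k=(s>a)&(s<a+30)&(abs(t)<14)&(z>20)&(z<43)
        w=np.clip(np.median(g[k])*.6-g[k],0,None) if k.sum()>40 else np.zeros(1)
        if w.sum()>0:print('  seam',a,round((w*t[k]).sum()/w.sum(),2))
    if nm=='scene':
        cv2.imwrite('pics/'+sys.argv[1],cv2.resize(p[215:345,320:450],None,fx=4.5,fy=4.5,interpolation=cv2.INTER_CUBIC))
E
python3 chk.py s3.png
```

```text
8.15 [0.38242967 0.2831074  0.08232978] [1.79967321e+02 2.57240568e-02 1.61419863e+02] [-0.00613495 -0.23651786 -0.67562449] 0.01601414908826895
tip along,lat,z nominal mm -85.26090940073605 0.5669350783475413 54.3297775869921
scene rod n 41 s -82.4 t 1.03 zmin 61.0 ball 10 1.06
scene elbow t 1.29 27
  seam -75 -0.52
  seam -45 -0.57
  seam -15 -0.73
  seam 15 -1.17
  seam 45 -0.96
top rod n 27 s -84.3 t -2.54 zmin 58.5 ball 12 -2.51
top elbow t -1.0 24
  seam -75 -0.28
  seam -45 -0.32
  seam -15 0.14
  seam 15 0.1
  seam 45 0.06
```

View pics/s3.png

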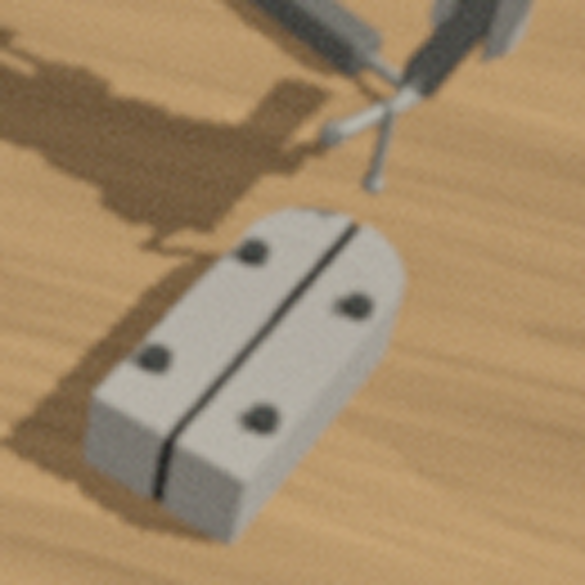

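The picture shows the ball at (373,183) in the crop, just off the rounded end and in line with the seam. The scene camera puts the tip +1.7 mm off the seam and the top camera about -1.5 mm, so the nominal line stands. Next I descend to about 4 mm above the top.

carry_out --motion '[[[0,-0.001,0.012],0],[[0,-0.001,0.024],0],[[0,-0.001,0.036],0],[[0,-0.001,0.049],0],[[0,-0.001,0.049],0],[[0,-0.001,0.049],0]]'

```text
time_s: 8.85
ee_pos: [0.3821, 0.2828, 0.072]
eef_rot: [-3.141, -0.0, 2.817]
force: [-0.2, -0.2, -1.4]
grip_width: 0.016
grip_force: 25.0
```

carry_out --motion '[[[-0.015,0,0],0],[[-0.03,0,0],0],[[-0.045,0,0],0],[[-0.06,0,0],0],[[-0.075,0,0],0],[[-0.09,0,0],0],[[-0.105,0,0],0],[[-0.12,0,0],0],[[-0.135,0,0],0],[[-0.15,0,0],0],[[-0.165,0,0],0],[[-0.18,0,0],0]]'

```text
time_s: 10.05
ee_pos: [0.4165, 0.2712, 0.0721]
eef_rot: [3.142, 0.0, 2.817]
force: [-1.1, 0.4, -0.3]
grip_width: 0.016
grip_force: 25.0
```

```bash
python3 chk.py s4.png
```

```text
10.05 [0.41650283 0.27123463 0.07205249] [1.79998381e+02 1.09972160e-03 1.61411677e+02] [-1.1235847   0.3520939  -0.31415553] 0.016042323173819473
tip along,lat,z nominal mm -49.18123721992146 0.11928391500190538 44.052490989402294
scene rod n 81 s -46.6 t -0.15 zmin 41.1 ball 48 -0.47
scene elbow t 0.57 25
  seam -75 -0.6
  seam -45 -0.56
  seam -15 -0.76
  seam 15 -1.24
  seam 45 -0.87
top rod n 33 s -49.0 t -2.05 zmin 41.2 ball 20 -1.73
top elbow t -1.63 24
  seam -75 -0.35
  seam -45 -0.42
  seam -15 0.11
  seam 15 0.11
  seam 45 -0.02
```

View pics/s4.png

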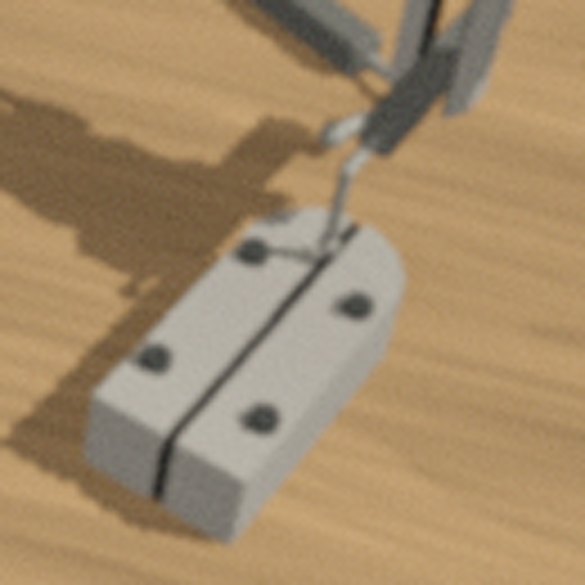

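The ball sits on the seam at about (326,250) in the crop, just above the surface and centred. I continue.

carry_out --motion '[[[-0.015,0,0],0],[[-0.03,0,0],0],[[-0.045,0,0],0],[[-0.06,0,0],0],[[-0.075,0,0],0],[[-0.09,0,0],0],[[-0.105,0,0],0],[[-0.12,0,0],0],[[-0.135,0,0],0],[[-0.15,0,0],0],[[-0.165,0,0],0],[[-0.18,0,0],0]]'

```text
time_s: 11.35
ee_pos: [0.4506, 0.2598, 0.0721]
eef_rot: [-3.142, 0.0, 2.817]
force: [-0.5, 0.3, -1.5]
grip_width: 0.0158
grip_force: 25.0
```

carry_out --motion '[[[-0.015,0,0],0],[[-0.03,0,0],0],[[-0.045,0,0],0],[[-0.06,0,0],0],[[-0.075,0,0],0],[[-0.09,0,0],0],[[-0.105,0,0],0],[[-0.12,0,0],0],[[-0.135,0,0],0],[[-0.15,0,0],0],[[-0.165,0,0],0],[[-0.18,0,0],0]]'

```text
time_s: 12.55
ee_pos: [0.4847, 0.2483, 0.072]
eef_rot: [3.142, -0.0, 2.817]
force: [-0.3, -0.9, -0.0]
grip_width: 0.0156
grip_force: 25.0
```

carry_out --motion '[[[-0.015,0,0],0],[[-0.03,0,0],0],[[-0.045,0,0],0],[[-0.06,0,0],0],[[-0.075,0,0],0],[[-0.09,0,0],0],[[-0.105,0,0],0],[[-0.12,0,0],0],[[-0.135,0,0],0],[[-0.15,0,0],0],[[-0.165,0,0],0],[[-0.18,0,0],0]]'

```text
time_s: 13.75
ee_pos: [0.5188, 0.2368, 0.072]
eef_rot: [-3.142, -0.0, 2.817]
force: [-0.9, 0.3, -0.6]
grip_width: 0.0159
grip_force: 25.0
```

carry_out --motion '[[[-0.015,0,0],0],[[-0.03,0,0],0],[[-0.045,0,0],0],[[-0.06,0,0],0],[[-0.075,0,0],0],[[-0.09,0,0],0],[[-0.105,0,0],0],[[-0.12,0,0],0],[[-0.125,0,0],0],[[-0.125,0,0],0]]'

```text
time_s: 14.75
ee_pos: [0.5424, 0.2288, 0.072]
eef_rot: [-3.142, -0.0, 2.817]
force: [-0.4, -0.6, -1.2]
grip_width: 0.0161
grip_force: 25.0
```

```bash
python3 chk.py s5.png
```

```text
14.75 [0.54239632 0.22884775 0.0720322 ] [-1.79996589e+02 -8.57454610e-05  1.61408237e+02] [-0.39428351 -0.61608931 -1.18556699] 0.01614335751073538
tip along,lat,z nominal mm 83.65609149210066 -0.1306049387259547 44.032202418469225
scene rod n 58 s 83.2 t 2.07 zmin 41.3 ball 27 2.89
scene elbow t 1.24 33
  seam -45 -0.59
  seam -15 -0.81
  seam 15 -0.95
  seam 45 -0.96
top rod n 38 s 81.0 t -2.91 zmin 41.1 ball 23 -2.76
top elbow t -2.06 22
  seam -75 -0.81
  seam -45 -0.16
  seam 45 0.16
```

View pics/s5.png

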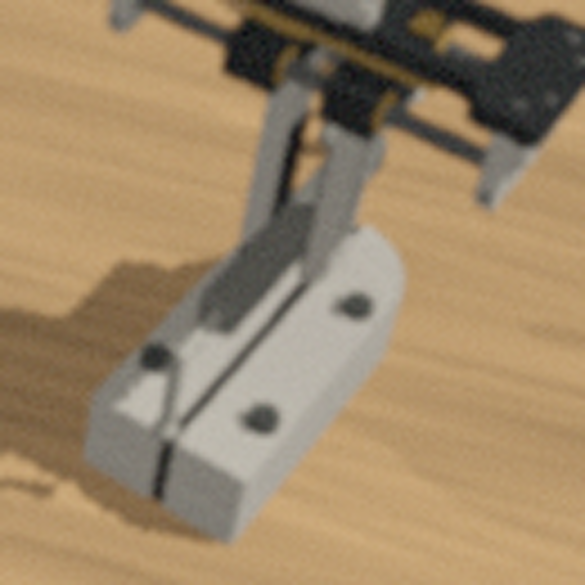

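The ball is over the seam at the square end, about (170,432) in the crop, so the whole seam has been covered. Now I lift and return the probe to the rest.

carry_out --motion '[[[0,0,-0.1],0],[[0,0,-0.2],0],[[0,0,-0.3],0],[[0,0,-0.4],0],[[0,0,-0.4],0]]'

```text
time_s: 15.35
ee_pos: [0.5432, 0.2293, 0.1546]
eef_rot: [3.139, 0.003, 2.817]
force: [-0.2, -0.4, -1.2]
grip_width: 0.0154
grip_force: 25.0
```

```bash
python3 - <<'E'
from h import *
shift([.5059,-.0206,.152],194.36)
E
```

```text
shift [-0.2212 -1.2441  0.0105] turn -0.0915 n 5.054652525488469 3.8346988231790684
```

carry_out --motion '[[[-0.03,-0.1,0],-0.01],[[-0.06,-0.25,0],-0.025],[[-0.1,-0.4,0],-0.04],[[-0.14,-0.55,0],-0.055],[[-0.18,-0.7,0],-0.07],[[-0.2,-0.85,0],-0.085],[[-0.22,-0.98,0],-0.0915],[[-0.22,-0.98,0],-0.0915]]'

```text
time_s: 16.15
ee_pos: [0.5208, 0.0268, 0.151]
eef_rot: [-3.142, -0.001, -2.892]
force: [0.8, 0.9, -0.9]
grip_width: 0.0158
grip_force: 25.0
```

```bash
python3 - <<'E'
from h import *
shift([.5059,-.0206,.152],194.36)
E
```

```text
shift [ 0.1306 -0.2115 -0.0049] turn -0.0002 n 0.9946696858405972 0.009990152560522474
```

carry_out --motion '[[[0.05,-0.08,0],0],[[0.1,-0.16,0],0],[[0.13,-0.21,0],0],[[0.13,-0.21,0],0],[[0.13,-0.21,0],0],[[0.13,-0.21,0],0]]'

```text
time_s: 16.75
ee_pos: [0.507, -0.0173, 0.1519]
eef_rot: [3.141, -0.0, -2.891]
force: [0.4, 0.9, -0.8]
grip_width: 0.0153
grip_force: 25.0
```

```bash
python3 - <<'E'
from h import *
o=ctrl.get_obs();print(o['time_s'],o['ee_pos'],np.degrees(o['eef_rot']))
shift([.5059,-.0206,.0445],194.36)
E
```

```text
16.75 [ 0.50695348 -0.01730738  0.15190701] [ 1.79993266e+02 -2.43897621e-03 -1.65616136e+02]
shift [ 0.0092 -0.0147  0.537 ] turn 0.0001 n 2.1492527115747038 0.002778108091436133
```

carry_out --motion '[[[0.009,-0.015,0.05],0],[[0.009,-0.015,0.15],0],[[0.009,-0.015,0.25],0],[[0.009,-0.015,0.35],0],[[0.009,-0.015,0.43],0],[[0.009,-0.015,0.48],0],[[0.009,-0.015,0.505],0],[[0.009,-0.015,0.52],0],[[0.009,-0.015,0.53],0],[[0.009,-0.015,0.535],0],[[0.009,-0.015,0.537],0],[[0.009,-0.015,0.537],0]]'

```text
time_s: 17.95
ee_pos: [0.5059, -0.0214, 0.0449]
eef_rot: [-3.141, 0.0, -2.891]
force: [-1.0, 0.1, -1.1]
grip_width: 0.0156
grip_force: 25.0
```

carry_out --motion '[[[0,0,0.003],0],[[0,0,0.005],0],[[0,0,0.005],0]]'

```text
time_s: 18.25
ee_pos: [0.5059, -0.0214, 0.0438]
eef_rot: [-3.141, 0.0, -2.891]
force: [-1.0, -0.9, 1.6]
grip_width: 0.0158
grip_force: 25.0
```

Contact is felt (Fz from -1.1 to +1.6 N). I let go.

carry_out --motion '[[[0,0,0],0],[[0,0,0],0],[[0,0,0],0],[[0,0,0],0],[[0,0,0],0],[[0,0,0],0],[[0,0,0],0],[[0,0,0],0],[[0,0,0],0],[[0,0,0],0]]' --hand -1

```text
time_s: 19.25
ee_pos: [0.5058, -0.0214, 0.0437]
eef_rot: [-3.142, 0.0, -2.891]
force: [0.5, -0.2, -0.6]
grip_width: 0.0916
grip_force: 0.0
```

carry_out --motion '[[[0,0,-0.05],0],[[0,0,-0.15],0],[[0,0,-0.3],0],[[0,0,-0.45],0],[[0,0,-0.6],0],[[0,0,-0.7],0],[[0.15,0,-0.8],0],[[0.3,0,-0.8],0],[[0.3,0,-0.8],0],[[0.3,0,-0.8],0]]'

```text
time_s: 20.25
ee_pos: [0.4478, -0.0364, 0.2046]
eef_rot: [-3.141, 0.001, -2.892]
force: [1.3, 0.2, -0.5]
grip_width: 0.094
grip_force: 0.0
```

```bash
python3 - <<'E'
from h import *
o=ctrl.get_obs();print(o['time_s'],o['ee_pos'],o['force'],o['grip_width'])
i=camera_info('wrist');p,d=camera('wrist');X=cloud(d,i);z=X[...,2];hsv=cv2.cvtColor(p,cv2.COLOR_BGR2HSV)
m=(z>.06)&(z<.08)&(hsv[...,1]<90)&(abs(X[...,0]-.51)<.12)&(abs(X[...,1]+.02)<.07);P=X[m];print('probe',len(P),rect(P),np.percentile(P[:,2],[5,50,95]),fitline(P[:,:2]))
m=(z>.005)&(z<.012)&(hsv[...,1]>110)&(abs(X[...,0]-.51)<.1)&(abs(X[...,1]+.02)<.06);print(rect(X[m]))
s,_=camera('scene');cv2.imwrite('pics/end.png',np.hstack([cv2.resize(p,(400,300)),cv2.resize(s[170:290,190:350],(400,300))]))
E
```

```text
20.25 [ 0.44776827 -0.03635675  0.20455322] [ 1.28004828  0.21795824 -0.51535468] 0.09396831980603637
probe 1469 (array([519.5, -19. ]), array([156.7,  15.3]), 14.61) [0.06676164 0.07156927 0.07271818] (array([ 0.50631191, -0.02192455]), array([0.96807888, 0.25064574]))
(array([505. , -20.9]), array([118. ,  60.1]), 14.27)
```

View pics/end.png

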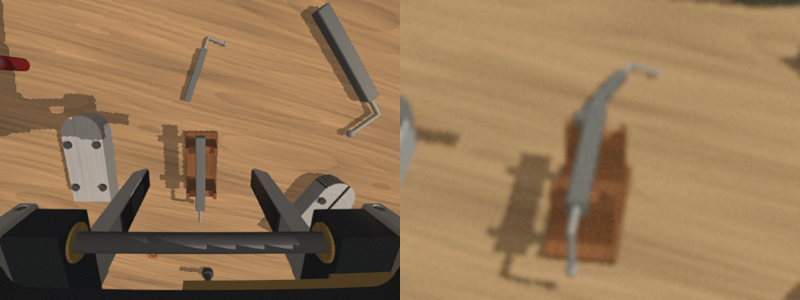

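The probe lies level (top at 71.6 mm) and centred on its rest, with the handle at (200,165) in the wrist half of the picture. The gripper is clear.

```bash
python3 -c "
from station import ctrl
print(ctrl.hand_in())"
```

```text
the job is handed in; nothing more can be done
None
```

I guided the probe's ball along the whole seam from the rounded end to the square end at about 3 cm/s, roughly 4 mm above the surface. I then laid the probe back level and centred on its rest, let go, and handed the job in at about 20 s.

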